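# Clamp the box in the cam clamp

### The arm

A 6-joint arm with a two-finger parallel gripper is mounted at the origin on a cart in front of the work surface, level with it; the furniture and walls round the work are solid. World frame = base frame: x ahead of the robot, y to its left, z up, the work surface at z = 0. Lengths are in m, angles in rad, forces in N, time in s.
With the tool pointing down it reaches from about 0.25 to 0.8 m from the base axis. Payload 3.9 kg.
Tool frame: the origin (TCP) lies on the front face of the gripper's body, between the roots of the fingers; the fingertips stand 73 mm ahead of it and the grasp point (between the pads) lies 54 mm ahead of it; z points along the fingers, y is the line along which they close (so a half turn about z gives the same grasp; the last joint's range is limited). The gripper opens to 85 mm and grips with 20 to 120 N. Pads are 22 mm wide; open, the fingers measure 114 mm over their backs; the gripper's body (76 mm by 85 mm) begins 54 mm behind the grasp point. The pads swing forward as they close: fully open they stand 13 mm farther back than shut.
Start: joints at [1.244, 0.26, -0.138, 1.173, 0, 1.571], TCP at [0.169, 0.497, 0.304] pointing down, gripper open.
Joint ranges: [-2.78, 2.78], [-0.83, 1.72], [-1.28, 1.37], [-1.9, 2.12], [-1.57, 1.48], [-3.14, 3.14]. Speed limits (rad/s): [2.57, 2.57, 3.14, 3.14, 3.14, 3.14].

### API

Orientations are given as [roll, pitch, yaw] about the fixed x, y, z axes, in that order (R = Rz(yaw) Ry(pitch) Rx(roll)).
In Python, from workcell import arm, vision gives the robot as it stands.
- The arm moves only by the shell command python3 -m inch 'ROWS'. ROWS is JSON, a list of rows, each an object with "delta_pos": the shift along the world's x, y, z in m, a list of three; "rotation": the turn, a rotation vector about the world's x, y, z in degrees, a list of three; "gripper": the closure, from -1 (fully open) to 1 (shut). A call has 1 to 8 rows; each row shifts and turns the commanded pose from where the row before left it; what a row does not reach is not made up. A row lasts 1/12 s, in which the tool goes at most 41.7 mm and 7.16 degrees, less where a joint would pass 70% of its speed; a pose out of reach is approached as far as the arm can. A call is refused whole if a number of a shift passes 0.0417 or a number of a turn 7.16, either way. A call with a gripper value outside its range is refused whole. The fingers move at their own pace and stop on an object; the grip force is fixed at half the most. Time passes only in rows, so rows that do not move let the fingers close. It gives the time, the measured TCP pose, the force, the opening and the grip force at its end, in the units of the state.
- arm.sense(): the state, without advancing time (a new reading comes with each control period).
- vision.capture(name): name is "side" or "top" or "wrist"; returns a dict with "frame" (420x560x3 uint8, red, green, blue), "fx", "fy", "cx", "cy" (pixels), "xyz" and "orientation" of the camera in the world. Camera axes: x right, y up, looking along -z (the intrinsics and any distortion apply to the point x, -y, -z); pixel columns grow to the right and rows downward; lengths in m; the calibration is good to about 2 mm. A picture is of the moment at which its call begins. There is no depth.
- arm.job_done(): hands the job in; it is judged then, once.
The state is a dict: "time_s": time; "qpos": joint angles; "joint_velocities": joint speeds; "effort": joint torques, N m; "eef_pos": TCP position; "eef_rot": TCP orientation; "wrist_force": force on the tool from outside, world axes, zero at the start; "ft_torque": the same for the moment, N m; "opening": finger opening in m; "gripper_force": force on a finger pad.
Only numpy, scipy, OpenCV 4.12 (cv2) and the standard library are available. Lean on these libraries where they do the work, as an engineer would, in place of code of your own. Each camera call takes 0.05 s, during which the arm holds its last target. There are 200 camera calls.

### The job

The glued wooden box lies loose in the cam clamp on the bench. Slide the clamp's moving jaw up until it holds the box square against the fixed jaw with no gap, then flip the cam lever over, away from you and down to its stop, to lock the jaw. Leave the box lying on the clamp's bed and the other things on the bench where they are.

Things in the scene. Friction and masses are not known exactly. Their poses are not given: they have to be found in the camera images.
- clamp: Cam clamp fixed to the bench: plywood bed 170 (x) x 300 (y) x 18 mm. Origin: centre of the bed's underside, z up. Along its own y: the fixed jaw of pale wood stands at the +y end, inner face at y = +110 mm, 56 mm high over the bench; it is two pads with a 56 mm wide recess between them for the box's hook. The moving jaw slides along +y towards it.
- jaw (a joint): Travel of the moving jaw in m: 0 fully open, grows towards the fixed jaw. The face of the moving jaw (pale wooden board 150 mm wide, 18 mm thick, top 56 mm over the bench) is at clamp y = -17 mm + travel, so it meets the box squared against the fixed jaw at about 0.065. It slides with about 2 N of friction while the lever is free and stays where it is left; the locked cam holds it against well over 25 N.
- jaw_knob (a point): Point on the axis of the upright turned wooden knob at the rear end of the moving jaw, 122 mm behind its face, 58 mm over the bench. The knob is round, 22 to 29 mm in diameter, and stands from 30 to 78 mm over the bench on a steel bar 30 mm wide whose top is 30 mm over the bench. Take it with the fingers on its +x and -x sides (clamp axes): the lever stands 70 mm in front of it (+y).
- cam_lever (a joint): Angle of the steel cam lever in rad. At 0 it leans 0.2 rad to the clamp's -x side of upright (jaw free); it turns about the clamp's y axis over the top to +x, and stops at 1.45, 18 degrees above level pointing to clamp +x (locked). It stays where it is left; from about 0.8 the cam bears on the bed and the lever gets stiffer (a push of up to about 10 N at its tip). Locked beyond 1.30.
- lever_tip (a point): Middle of the round bar (17 mm thick, 22 mm long along clamp y) at the free end of the cam lever, 90 mm from the pivot. The lever is a steel paddle 22 mm wide and 10 mm thick, between two steel cheeks; the board of the moving jaw is 34 mm in front of its middle (+y).
- lever_pivot (a point): Point on the pivot axis (parallel to clamp y) of the cam lever, 36 mm over the bench, mid-width of the lever, 52 mm behind the face of the moving jaw; travels with the jaw.
- rivet_box: Dark wooden box with closed lid and a small brass hook, 152 mm long (its own y), 62 mm wide between the sides the jaws meet (its own x), 49 mm high, 0.55 kg. Origin: centre of its underside. It lies loose on the clamp's bed (top 18 mm over the bench) between the jaws, its length across the clamp (along clamp x within 0.1 rad) and the hook towards the fixed jaw.
- beeswax: Bystander: cake of beeswax, 35x52x19 mm, beyond the clamp (robot's far side).
- spool_rust: Bystander: thread spool 57 mm wide, 55 mm high, off the fixed-jaw end of the clamp.
- spool_black: Bystander: thread spool 62 mm wide, 45 mm high, behind the clamp.
- bottle_cement: Bystander: translucent bottle with white cap, 70 mm wide, 168 mm high, behind and left of the clamp.
- mallet: Bystander: maul with wooden handle, 218 mm long, lying at the front left.

How it is judged:
On the way, in this order (a step that is already met when the one before it is completed fails the run):
1. the moving jaw holds the box against the fixed jaw, the lever still free (value of joint jaw above 0.0615 m and y of rivet_box in the frame of clamp above 0.0755 m and angle between the x axis of rivet_box and the y axis of clamp, either way round below 0.04 rad and value of joint cam_lever below 0.8 rad), for 0.2 s.
2. the cam lever is flipped over to its locked end (value of joint cam_lever above 1.3 rad), for 0.2 s.
At the end, for the whole second after the job is handed in: The box lies flat on the bed (within 4 mm of bed level, 0.05 rad of level) at rest, square to the jaws within 0.04 rad and within about 3 mm of the fixed jaw; the moving jaw is closed up to it (travel over 61.5 mm, a gap of at most 3.5 mm in all); the cam lever is beyond 1.30 rad (value of joint jaw above 0.0615 m and y of rivet_box in the frame of clamp above 0.0755 m and angle between the x axis of rivet_box and the y axis of clamp, either way round below 0.04 rad and z of rivet_box in the frame of clamp below 0.022 m and angle between rivet_box's own z axis and vertical below 0.05 rad and value of joint cam_lever above 1.3 rad and linear speed of rivet_box below 0.02 m/s); the robot touches nothing.
It fails at once if a bystander is moved by more than 3 cm (distance of any of beeswax, spool_rust, spool_black, bottle_cement, mallet from where it was at the start of the episode above 0.03 m).
It fails at once if the box is lifted off the bed or tipped (z of rivet_box in the frame of clamp above 0.04 m or angle between rivet_box's own z axis and vertical above 0.3 rad).
It also fails if it takes over 48 s, if anything falls off the work surface, if the arm or the gripper's body presses on something with over 40 N, if the wrist force passes 120 N, or if a joint passes its speed limit or range.

## Working session

There is one attempt and no reset: what is moved stays moved. The work goes in short steps, Python scripts to look and compute and a shell command to move; the robot and the scene stay as the last step left them, time stands still between calls to the robot, and variables do not carry over. Pictures are saved under pics/ and viewed, at most 10 in all, crops included, and the job is handed in when it is done.

```bash
mkdir -p pics; cat > h.py <<'E'
import numpy as np, cv2, json
from scipy.spatial.transform import Rotation as R
from workcell import arm, vision
def cap(n,f):
    c=vision.capture(n); cv2.imwrite('pics/'+f+'.png',c['frame'][:,:,::-1]); 
    d={k:(np.array(v).tolist()) for k,v in c.items() if k!='frame'}; json.dump(d,open('pics/'+f+'.json','w')); return d
def rot(o): 
    o=np.array(o); return o if o.shape==(3,3) else R.from_euler('xyz',o).as_matrix()
def ray(f,u,v,z):
    d=json.load(open('pics/'+f+'.json')); p=np.array(d['xyz'])
    r=rot(d['orientation'])@np.array([(u-d['cx'])/d['fx'],-(v-d['cy'])/d['fy'],-1])
    return p+r*(z-p[2])/r[2]
def proj(f,P):
    d=json.load(open('pics/'+f+'.json')); q=rot(d['orientation']).T@(np.array(P)-d['xyz'])
    return d['cx']-d['fx']*q[0]/q[2], d['cy']+d['fy']*q[1]/q[2]
E
python3 - <<'E'
from h import *
for n in('top','side'): print(cap(n,n+'0'))
print(arm.sense())
E
```

```text
{'fx': 455.7892376806231, 'fy': 455.7892376806231, 'cx': 276.81641834090874, 'cy': 215.03231783568845, 'xyz': [0.3202585834358881, 0.18605925903592124, 1.1687310978648324], 'orientation': [0.20393904352380376, 0.0030811244595148057, -1.5927340662468357]}
{'fx': 391.38059913403055, 'fy': 391.38059913403055, 'cx': 273.126990335297, 'cy': 209.8962889341591, 'xyz': [0.225656019447613, -0.49874009679728876, 0.48460223124950186], 'orientation': [1.1145821969126484, -0.024132597064820516, -0.45545848024125907]}
{'time_s': 0.1, 'qpos': array([ 1.24398770e+00,  2.60634752e-01, -1.39261282e-01,  1.17268256e+00,
       -7.08164117e-06,  1.57081408e+00]), 'joint_velocities': array([-2.22668392e-04, -7.84955899e-04,  4.43206162e-03,  8.38801346e-05,
       -6.86431746e-05, -9.17563340e-04]), 'effort': array([-3.72326690e-05, -4.06507516e+01,  2.54527974e+01,  1.01245812e-02,
        4.68033318e-05, -7.31749509e-06]), 'eef_pos': array([0.16838229, 0.49675173, 0.30313137]), 'eef_rot': array([-3.13981039e+00,  7.11327906e-06,  2.81476628e+00]), 'wrist_force': array([ 0.41357441,  0.73960004, -0.73925431]), 'ft_torque': array([-0.0418897 ,  0.02543517,  0.00069354]), 'gripper_force': 0.0, 'opening': 0.08550609050337689}
```

View pics/top0.png

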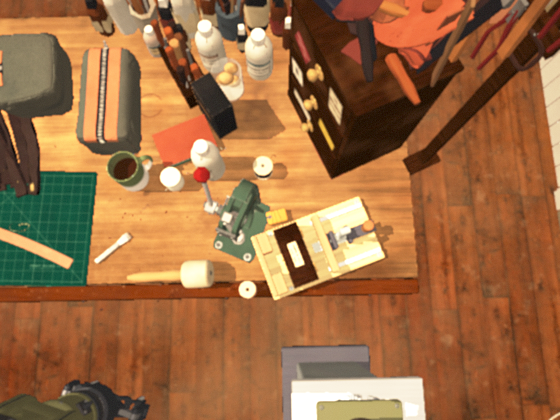

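View pics/side0.png

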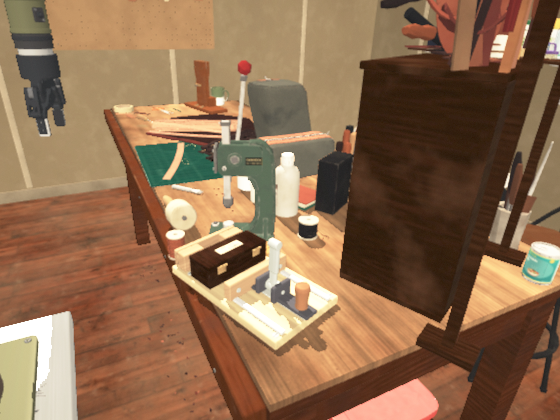

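The top view shows the clamp at about (250–385, 200–300), with the fixed jaw on the left (world +y) and the knob near (368,228). I'll enlarge both views to measure it.

```bash
python3 - <<'E'
from h import *
a=cv2.imread('pics/top0.png')[190:305,240:395]; a=cv2.resize(a,None,fx=5,fy=5,interpolation=cv2.INTER_CUBIC); cv2.imwrite('pics/topc.png',a)
b=cv2.imread('pics/side0.png')[220:350,165:345]; b=cv2.resize(b,None,fx=4.4,fy=4.4,interpolation=cv2.INTER_CUBIC); cv2.imwrite('pics/sidec.png',b)
E
```

```text
(no output)
```

View pics/topc.png

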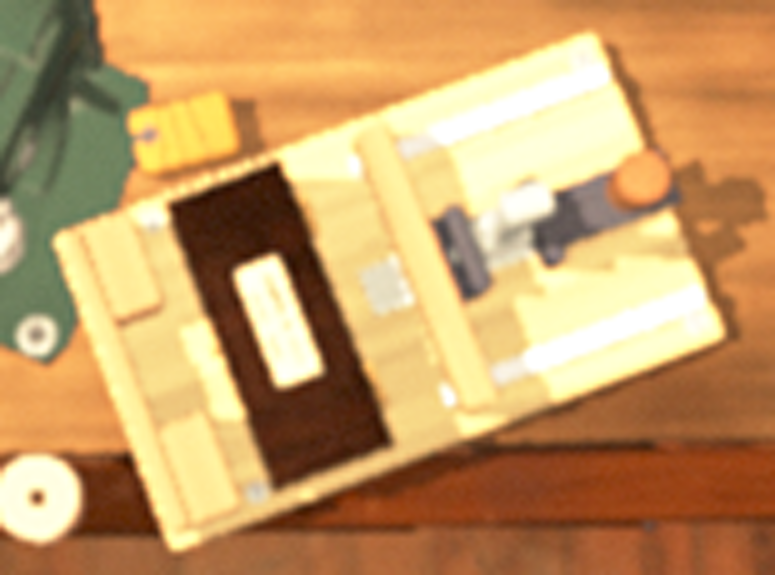

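View pics/sidec.png

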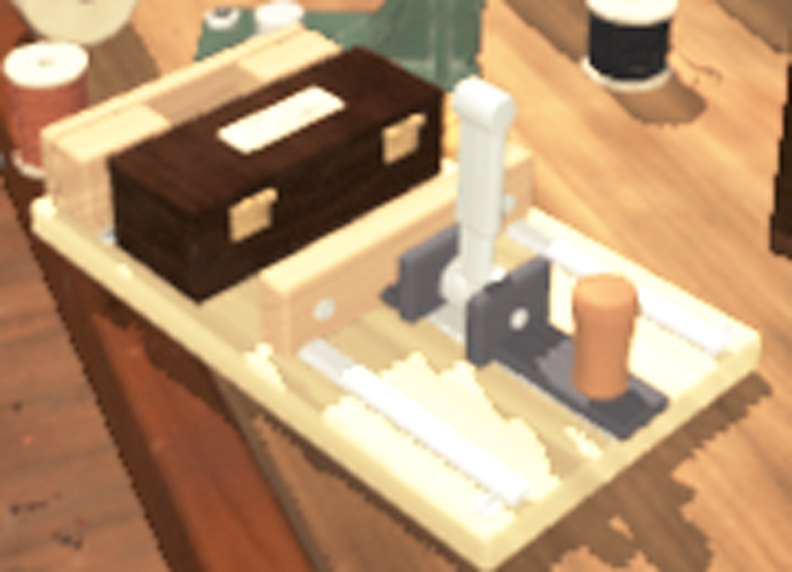

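The crops show the bed corners in topc at about (597,32), (725,335), (175,550) and (57,240), and the knob top at (640,180). In sidec the bed's near corner is at (487,560), the knob top at (605,288) and the lever tip at (485,95). Next I'll fit the clamp pose.

```bash
python3 - <<'E'
from h import *
from scipy.optimize import least_squares
T=lambda u,v:(240+u/5,190+v/5); S=lambda u,v:(165+u/4.4,220+v/4.4)
obs=[('top0',T(597,32),(.085,-.15,.018)),('top0',T(725,335),(-.085,-.15,.018)),('top0',T(175,550),(-.085,.15,.018)),('top0',T(57,240),(.085,.15,.018)),
('side0',S(487,545),(-.085,-.15,.018)),('side0',S(758,345),(.085,-.15,.018)),('side0',S(33,203),(-.085,.15,.018)),
('top0',T(640,175),'k'),('side0',S(605,284),'k')]
def P(x,m):
    if m=='k': m=(x[4],-.139+x[3],.078)
    c,s=np.cos(x[2]),np.sin(x[2]); return np.array([x[0]+c*m[0]-s*m[1],x[1]+s*m[0]+c*m[1],m[2]])
f=lambda x:np.concatenate([np.subtract(proj(i,P(x,m)),uv) for i,uv,m in obs])
c0=ray('top0',*T(390,290),.018)
r=least_squares(f,[c0[0],c0[1],.3,0,0]); x=r.x
print(x,r.fun.round(1))
print('knob',P(x,'k'),'pivot',P(x,(0,-.069+x[3],.036)),'tip',P(x,(-.09*np.sin(.2),-.069+x[3],.036+.09*np.cos(.2))))
for n in('top0','side0'):print(n,[(proj(n,P(x,(-.018,-.069+x[3],.124))))])
for u,v in((170,205),(283,163),(390,440),(273,490)):
    w=ray('top0',*T(u,v),.067)-[x[0],x[1],0]; c,s=np.cos(x[2]),np.sin(x[2]); print((c*w[0]+s*w[1]).round(4),(-s*w[0]+c*w[1]).round(4))
E
```

```text
[0.47319316 0.08181125 0.3405943  0.01179673 0.00187584] [-0.  -0.2  0.5  0.2 -0.5  0.  -0.4 -1.3 -0.4  0.8  1.1 -1.2 -1.4  0.5
  0.3 -0.5 -0.4 -0. ]
knob [ 0.51745315 -0.03745838  0.078     ] pivot [0.49230176 0.02789394 0.036     ] tip [0.47544862 0.0219211  0.12420599]
top0 [(np.float64(347.6683556849697), np.float64(239.28962619312446))]
side0 [(np.float64(265.3348083764756), np.float64(249.87274842289946))]
0.07 0.0923
0.0699 0.033
-0.0744 0.0341
-0.0766 0.0951
```

```bash
python3 - <<'E'
from h import *
from scipy.optimize import least_squares
T=lambda u,v:(240+u/5,190+v/5); S=lambda u,v:(165+u/4.4,220+v/4.4)
r=least_squares(lambda p:np.concatenate([np.subtract(proj('top0',p),T(527,203)),np.subtract(proj('side0',p),S(485,97))]),[.48,.02,.12])
w=r.x-[.4732,.0818,0];c,s=np.cos(.3406),np.sin(.3406);print(r.x,r.fun.round(1),c*w[0]+s*w[1],-s*w[0]+c*w[1])
E
R='{"delta_pos":[0.008,-0.028,0],"rotation":[0,0,-3.24],"gripper":-1}'
python3 -m inch '[{"delta_pos":[0.008,-0.028,0],"rotation":[0,0,-3.24],"gripper":-1},{"delta_pos":[0.008,-0.028,0],"rotation":[0,0,-3.24],"gripper":-1},{"delta_pos":[0.008,-0.028,0],"rotation":[0,0,-3.24],"gripper":-1},{"delta_pos":[0.008,-0.028,0],"rotation":[0,0,-3.24],"gripper":-1},{"delta_pos":[0.008,-0.028,0],"rotation":[0,0,-3.24],"gripper":-1},{"delta_pos":[0.008,-0.028,0],"rotation":[0,0,-3.24],"gripper":-1},{"delta_pos":[0.008,-0.028,0],"rotation":[0,0,-3.24],"gripper":-1},{"delta_pos":[0.008,-0.028,0],"rotation":[0,0,-3.24],"gripper":-1}]'
python3 -m inch '[{"delta_pos":[0.008,-0.028,0],"rotation":[0,0,-3.24],"gripper":-1},{"delta_pos":[0.008,-0.028,0],"rotation":[0,0,-3.24],"gripper":-1},{"delta_pos":[0.008,-0.028,0],"rotation":[0,0,-3.24],"gripper":-1},{"delta_pos":[0.008,-0.028,0],"rotation":[0,0,-3.24],"gripper":-1},{"delta_pos":[0.008,-0.028,0],"rotation":[0,0,-3.24],"gripper":-1},{"delta_pos":[0.008,-0.028,0],"rotation":[0,0,-3.24],"gripper":-1},{"delta_pos":[0.008,-0.028,0],"rotation":[0,0,-3.24],"gripper":-1},{"delta_pos":[0.008,-0.028,0],"rotation":[0,0,-3.24],"gripper":-1}]'
```

```text
[0.49578578 0.02678013 0.13192364] [ 0.2 -0.6 -0.4  0.1] 0.002908795680496852 -0.05940406316534592
time_s: 0.77
eef_pos: [0.2324, 0.2716, 0.3036]
eef_rot: [-3.141, 0.0, 2.36]
wrist_force: [-0.1, 1.3, 0.2]
opening: 0.0853
gripper_force: 0.0
time_s: 1.43
eef_pos: [0.2963, 0.0478, 0.3038]
eef_rot: [-3.142, -0.0, 1.907]
wrist_force: [0.6, -0.2, 0.4]
opening: 0.0854
gripper_force: 0.0
```

```bash
python3 -m inch '[{"delta_pos":[0.0276,-0.0107,0],"rotation":[0,0,0],"gripper":-1},{"delta_pos":[0.0276,-0.0107,-0.01],"rotation":[0,0,0],"gripper":-1},{"delta_pos":[0.0276,-0.0107,-0.01],"rotation":[0,0,0],"gripper":-1},{"delta_pos":[0.0276,-0.0107,-0.01],"rotation":[0,0,0],"gripper":-1},{"delta_pos":[0.0276,-0.0107,-0.01],"rotation":[0,0,0],"gripper":-1},{"delta_pos":[0.0276,-0.0107,-0.01],"rotation":[0,0,0],"gripper":-1},{"delta_pos":[0.0276,-0.0107,-0.01],"rotation":[0,0,0],"gripper":-1},{"delta_pos":[0.0276,-0.0107,-0.01],"rotation":[0,0,0],"gripper":-1}]'
python3 - <<'E'
from h import *
d=cap('wrist','w1'); cap('side','s1')
s=arm.sense();print(s['eef_pos'],s['eef_rot'])
print(proj('w1',[.5175,-.0375,.078]),proj('w1',[.4958,.0268,.132]))
E
```

```text
time_s: 2.1
eef_pos: [0.5183, -0.0371, 0.2328]
eef_rot: [-3.141, -0.0, 1.91]
wrist_force: [0.1, 0.6, -0.3]
opening: 0.0854
gripper_force: 0.0
[ 0.52052681 -0.03775589  0.23153487] [-3.14123816e+00  3.33766804e-04  1.90831064e+00]
(np.float64(279.786255077694), np.float64(216.31778068052517)) (np.float64(281.11978734025405), np.float64(127.51044388962823))
```

View pics/w1.png

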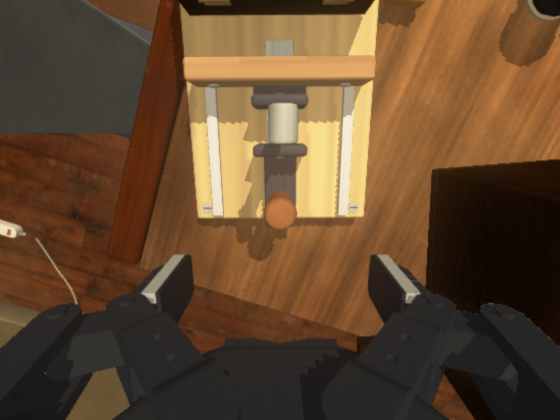

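The wrist view puts the knob at (281,211), against a prediction of (280,216). The lever is nearly upright at (283,124) and the clamp is aligned with the gripper. I'll descend and grip.

```bash
python3 -m inch '[{"delta_pos":[-0.002,0,-0.025],"rotation":[0,0,0],"gripper":-1},{"delta_pos":[0,0,-0.025],"rotation":[0,0,0],"gripper":-1},{"delta_pos":[0,0,-0.025],"rotation":[0,0,0],"gripper":-1},{"delta_pos":[0,0,-0.02],"rotation":[0,0,0],"gripper":-1},{"delta_pos":[0,0,-0.02],"rotation":[0,0,0],"gripper":-1},{"delta_pos":[0,0,0],"rotation":[0,0,0],"gripper":0.3},{"delta_pos":[0,0,0],"rotation":[0,0,0],"gripper":1},{"delta_pos":[0,0,0],"rotation":[0,0,0],"gripper":1}]'
python3 -m inch '[{"delta_pos":[0,0,0],"rotation":[0,0,0],"gripper":1},{"delta_pos":[0,0,0],"rotation":[0,0,0],"gripper":1},{"delta_pos":[0,0,0],"rotation":[0,0,0],"gripper":1},{"delta_pos":[0,0,0],"rotation":[0,0,0],"gripper":1}]'
```

```text
time_s: 2.87
eef_pos: [0.5155, -0.0363, 0.1199]
eef_rot: [3.141, 0.0, 1.91]
wrist_force: [-0.2, 0.2, -0.3]
opening: 0.0517
gripper_force: 0.0
time_s: 3.2
eef_pos: [0.517, -0.0362, 0.1208]
eef_rot: [3.137, 0.001, 1.91]
wrist_force: [-0.2, 1.6, 6.5]
opening: 0.0252
gripper_force: 58.6
```

```bash
python3 -m inch '[{"delta_pos":[-0.002,0.0056,0],"rotation":[0,0,0],"gripper":1},{"delta_pos":[-0.002,0.0056,0],"rotation":[0,0,0],"gripper":1},{"delta_pos":[-0.002,0.0056,0],"rotation":[0,0,0],"gripper":1},{"delta_pos":[-0.002,0.0056,0],"rotation":[0,0,0],"gripper":1},{"delta_pos":[-0.002,0.0056,0],"rotation":[0,0,0],"gripper":1},{"delta_pos":[-0.002,0.0056,0],"rotation":[0,0,0],"gripper":1},{"delta_pos":[-0.002,0.0056,0],"rotation":[0,0,0],"gripper":1},{"delta_pos":[0,0,0],"rotation":[0,0,0],"gripper":1}]'
python3 -m inch '[{"delta_pos":[-0.001,0.0028,0],"rotation":[0,0,0],"gripper":1},{"delta_pos":[-0.001,0.0028,0],"rotation":[0,0,0],"gripper":1},{"delta_pos":[0,0,0],"rotation":[0,0,0],"gripper":1},{"delta_pos":[0,0,0],"rotation":[0,0,0],"gripper":1}]'
```

```text
time_s: 3.87
eef_pos: [0.503, 0.003, 0.1208]
eef_rot: [3.137, 0.003, 1.91]
wrist_force: [0.5, -0.5, 6.0]
opening: 0.0253
gripper_force: 58.9
time_s: 4.2
eef_pos: [0.5013, 0.0077, 0.1208]
eef_rot: [3.138, 0.004, 1.91]
wrist_force: [0.5, -2.1, 5.7]
opening: 0.0253
gripper_force: 58.9
```

Travel so far is 46.6 mm (jaw about 0.058). I'll continue in small steps until the force rises.

```bash
python3 -m inch '[{"delta_pos":[-0.001,0.0028,0],"rotation":[0,0,0],"gripper":1},{"delta_pos":[-0.0005,0.0014,0],"rotation":[0,0,0],"gripper":1},{"delta_pos":[0,0,0],"rotation":[0,0,0],"gripper":1},{"delta_pos":[0,0,0],"rotation":[0,0,0],"gripper":1}]'
python3 -m inch '[{"delta_pos":[-0.0007,0.0019,0],"rotation":[0,0,0],"gripper":1},{"delta_pos":[0,0,0],"rotation":[0,0,0],"gripper":1},{"delta_pos":[0,0,0],"rotation":[0,0,0],"gripper":1}]'
python3 -m inch '[{"delta_pos":[-0.0007,0.0019,0],"rotation":[0,0,0],"gripper":1},{"delta_pos":[0,0,0],"rotation":[0,0,0],"gripper":1},{"delta_pos":[0,0,0],"rotation":[0,0,0],"gripper":1}]'
```

```text
time_s: 4.53
eef_pos: [0.4999, 0.0116, 0.1208]
eef_rot: [3.138, 0.004, 1.909]
wrist_force: [2.4, -3.8, 5.7]
opening: 0.0252
gripper_force: 58.9
time_s: 4.78
eef_pos: [0.4992, 0.0135, 0.1208]
eef_rot: [3.138, 0.005, 1.909]
wrist_force: [1.5, -3.0, 4.8]
opening: 0.0251
gripper_force: 58.9
time_s: 5.03
eef_pos: [0.4986, 0.0154, 0.1208]
eef_rot: [3.138, 0.004, 1.909]
wrist_force: [1.2, -5.0, 6.5]
opening: 0.025
gripper_force: 58.9
```

```bash
python3 -m inch '[{"delta_pos":[-0.0005,0.0014,0],"rotation":[0,0,0],"gripper":1},{"delta_pos":[0,0,0],"rotation":[0,0,0],"gripper":1},{"delta_pos":[0,0,0],"rotation":[0,0,0],"gripper":1}]'
python3 -m inch '[{"delta_pos":[-0.0005,0.0014,0],"rotation":[0,0,0],"gripper":1},{"delta_pos":[0,0,0],"rotation":[0,0,0],"gripper":1},{"delta_pos":[0,0,0],"rotation":[0,0,0],"gripper":1}]'
```

```text
time_s: 5.28
eef_pos: [0.4981, 0.0166, 0.1208]
eef_rot: [3.138, 0.005, 1.909]
wrist_force: [0.1, -4.2, 4.8]
opening: 0.0253
gripper_force: 58.9
time_s: 5.53
eef_pos: [0.4981, 0.0169, 0.1208]
eef_rot: [3.138, 0.008, 1.909]
wrist_force: [2.8, -8.8, 4.2]
opening: 0.0255
gripper_force: 58.8
```

```bash
python3 -m inch '[{"delta_pos":[-0.0005,0.0014,0],"rotation":[0,0,0],"gripper":1},{"delta_pos":[-0.0003,0.0009,0],"rotation":[0,0,0],"gripper":1},{"delta_pos":[0,0,0],"rotation":[0,0,0],"gripper":1},{"delta_pos":[0,0,0],"rotation":[0,0,0],"gripper":1},{"delta_pos":[0,0,0],"rotation":[0,0,0],"gripper":1}]'
python3 - <<'E'
from h import *
cap('side','s2');cap('top','t2')
b=cv2.imread('pics/side0.png')
b=cv2.imread('pics/s2.png')[200:340,165:345]; b=cv2.resize(b,(540,420),interpolation=cv2.INTER_CUBIC)
a=cv2.imread('pics/t2.png')[200:305,240:300]; a=cv2.resize(a,(240,420),interpolation=cv2.INTER_CUBIC)
cv2.imwrite('pics/c2.png',np.hstack([b,a]))
E
```

```text
time_s: 5.95
eef_pos: [0.498, 0.0172, 0.1208]
eef_rot: [3.138, 0.014, 1.907]
wrist_force: [3.1, -14.2, 2.4]
opening: 0.0256
gripper_force: 58.7
```

View pics/c2.png

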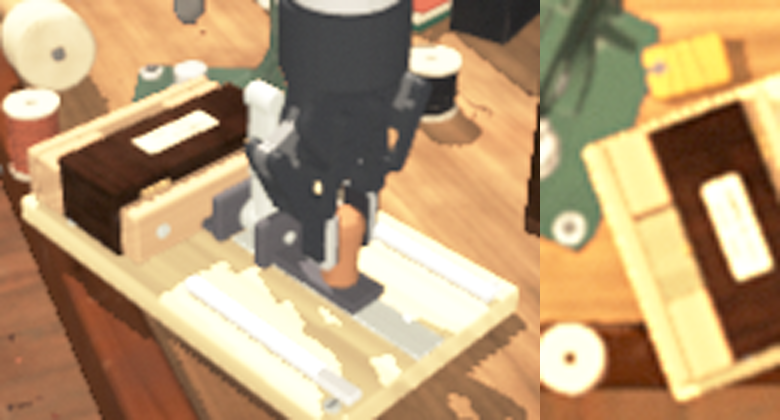

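The crop shows the jaw flush on the box, and the box against the fixed jaw with no gap. The lever is still upright at about (262,95). I'll release the knob and rise.

```bash
python3 -m inch '[{"delta_pos":[0.0008,-0.0022,0],"rotation":[0,0,0],"gripper":1},{"delta_pos":[0,0,0],"rotation":[0,0,0],"gripper":-1},{"delta_pos":[0,0,0],"rotation":[0,0,0],"gripper":-1},{"delta_pos":[0,0,0],"rotation":[0,0,0],"gripper":-1},{"delta_pos":[0,0,0],"rotation":[0,0,0],"gripper":-1},{"delta_pos":[0,0,0.02],"rotation":[0,0,0],"gripper":-1},{"delta_pos":[0,0,0.03],"rotation":[0,0,0],"gripper":-1},{"delta_pos":[0,0,0.03],"rotation":[0,0,0],"gripper":-1}]'
python3 -m inch '[{"delta_pos":[0,0,0.03],"rotation":[0,0,0],"gripper":-1},{"delta_pos":[-0.02,0,0.02],"rotation":[0,0,0],"gripper":1},{"delta_pos":[-0.03,0,0],"rotation":[0,0,0],"gripper":1},{"delta_pos":[-0.03,0,0],"rotation":[0,0,0],"gripper":1},{"delta_pos":[-0.03,0.02,0],"rotation":[0,0,0],"gripper":1},{"delta_pos":[0,0.02,0],"rotation":[0,0,0],"gripper":1},{"delta_pos":[0,0.01,0],"rotation":[0,0,0],"gripper":1},{"delta_pos":[0,0,0],"rotation":[0,0,0],"gripper":1}]'
python3 - <<'E'
from h import *
cap('wrist','w3');cap('side','s3')
a=cv2.imread('pics/w3.png'); a=cv2.resize(a,(400,300));b=cv2.imread('pics/s3.png')[170:320,165:365];b=cv2.resize(b,(400,300),interpolation=cv2.INTER_CUBIC)
cv2.imwrite('pics/c3.png',np.hstack([a,b]))
E
```

```text
time_s: 6.72
eef_pos: [0.494, 0.0196, 0.1988]
eef_rot: [-3.138, -0.001, 1.911]
wrist_force: [1.1, 0.5, 0.0]
opening: 0.0853
gripper_force: 0.0
time_s: 7.38
eef_pos: [0.3847, 0.0708, 0.249]
eef_rot: [3.141, -0.001, 1.913]
wrist_force: [0.1, -1.0, 0.1]
opening: 0.0005
gripper_force: 0.0
```

View pics/c3.png

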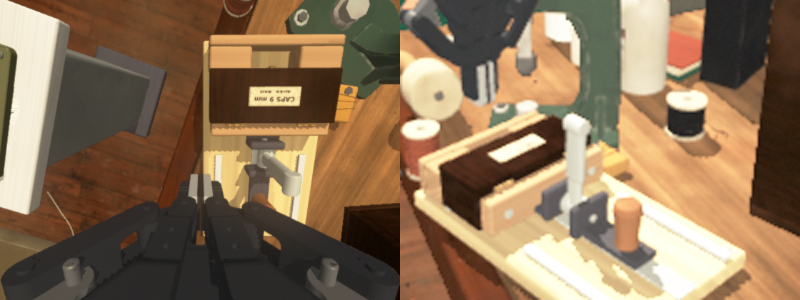

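The wrist view shows the slim closed fingers at about (200,190). The side view shows the lever upright at (577,130) and the jaw still flush. I'll go down on the lever's -x side.

```bash
python3 -m inch '[{"delta_pos":[0.01,-0.009,-0.02],"rotation":[0,0,0],"gripper":1},{"delta_pos":[0.01,-0.008,-0.02],"rotation":[0,0,0],"gripper":1},{"delta_pos":[0,0,-0.02],"rotation":[0,0,0],"gripper":1},{"delta_pos":[0,0,-0.021],"rotation":[0,0,0],"gripper":1},{"delta_pos":[0.012,0.0065,0],"rotation":[0,0,0],"gripper":1},{"delta_pos":[0.012,0.0065,0],"rotation":[0,0,0],"gripper":1},{"delta_pos":[0,0,0],"rotation":[0,0,0],"gripper":1},{"delta_pos":[0,0,0],"rotation":[0,0,0],"gripper":1}]'
```

```text
time_s: 8.15
eef_pos: [0.4299, 0.0648, 0.1677]
eef_rot: [-3.141, 0.0, 1.91]
wrist_force: [-0.6, -0.8, 0.6]
opening: 0.0002
gripper_force: 0.0
```

```bash
python3 -m inch '[{"delta_pos":[0.0094,0.0036,0],"rotation":[0,0,0],"gripper":1},{"delta_pos":[0.0094,0.0036,0],"rotation":[0,0,0],"gripper":1},{"delta_pos":[0.0094,0.0036,0],"rotation":[0,0,0],"gripper":1},{"delta_pos":[0.0094,0.0036,0],"rotation":[0,0,0],"gripper":1},{"delta_pos":[0.0094,0.0036,0],"rotation":[0,0,0],"gripper":1},{"delta_pos":[0.0094,0.0036,0],"rotation":[0,0,0],"gripper":1},{"delta_pos":[0.0094,0.0036,0],"rotation":[0,0,0],"gripper":1},{"delta_pos":[0.0094,0.0036,0],"rotation":[0,0,0],"gripper":1}]'
python3 -m inch '[{"delta_pos":[0.0075,0.0027,0],"rotation":[0,0,0],"gripper":1},{"delta_pos":[0.0075,0.0027,-0.001],"rotation":[0,0,0],"gripper":1},{"delta_pos":[0.0075,0.0027,-0.002],"rotation":[0,0,0],"gripper":1},{"delta_pos":[0,0,0],"rotation":[0,0,0],"gripper":1},{"delta_pos":[0,0,0],"rotation":[0,0,0],"gripper":1}]'
```

```text
time_s: 8.82
eef_pos: [0.5052, 0.0945, 0.1676]
eef_rot: [-3.14, -0.0, 1.91]
wrist_force: [-3.1, -1.7, 1.0]
opening: 0.0001
gripper_force: 1.5
time_s: 9.23
eef_pos: [0.5259, 0.1021, 0.1638]
eef_rot: [-3.137, -0.001, 1.91]
wrist_force: [-3.9, -1.8, 0.9]
opening: 0.0001
gripper_force: 1.7
```

```bash
python3 -m inch '[{"delta_pos":[0.0047,0.0017,-0.003],"rotation":[0,0,0],"gripper":1},{"delta_pos":[0.0047,0.0017,-0.004],"rotation":[0,0,0],"gripper":1},{"delta_pos":[0.0047,0.0017,-0.004],"rotation":[0,0,0],"gripper":1},{"delta_pos":[0.0047,0.0017,-0.004],"rotation":[0,0,0],"gripper":1},{"delta_pos":[0.0019,0.0007,-0.003],"rotation":[0,0,0],"gripper":1},{"delta_pos":[0,0,-0.003],"rotation":[0,0,0],"gripper":1},{"delta_pos":[0,0,0],"rotation":[0,0,0],"gripper":1},{"delta_pos":[0,0,0],"rotation":[0,0,0],"gripper":1}]'
python3 -m inch '[{"delta_pos":[0,0,-0.003],"rotation":[0,0,0],"gripper":1},{"delta_pos":[0,0,0],"rotation":[0,0,0],"gripper":1},{"delta_pos":[0,0,0],"rotation":[0,0,0],"gripper":1}]'
python3 - <<'E'
from h import *
cap('top','t4');cap('side','s4')
a=cv2.imread('pics/t4.png')[195:305,240:390]; a=cv2.resize(a,(400,300),interpolation=cv2.INTER_CUBIC);b=cv2.imread('pics/s4.png')[200:320,205:365];b=cv2.resize(b,(400,300),interpolation=cv2.INTER_CUBIC)
cv2.imwrite('pics/c4.png',np.hstack([a,b]))
E
```

```text
time_s: 9.9
eef_pos: [0.5429, 0.1082, 0.1415]
eef_rot: [-3.129, -0.0, 1.91]
wrist_force: [-9.8, -3.4, -0.7]
opening: -0.0001
gripper_force: 4.3
time_s: 10.15
eef_pos: [0.5432, 0.1083, 0.1404]
eef_rot: [-3.131, -0.0, 1.91]
wrist_force: [-11.9, -5.0, 8.6]
opening: 0.0001
gripper_force: 7.9
```

View pics/c4.png

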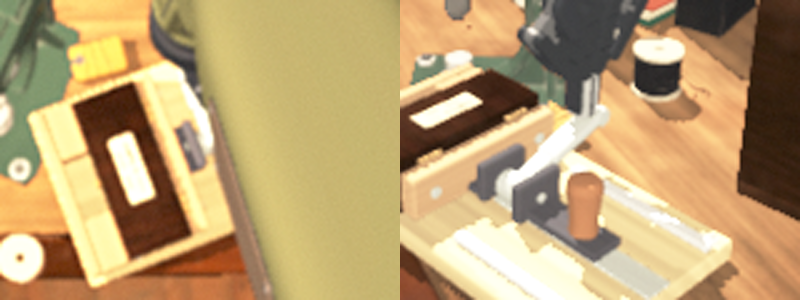

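The side crop shows the finger resting on the paddle just inboard of the tip bar (598,118), and the lever not quite down. I'll lift, shift outward and press on the bar from above.

```bash
python3 -m inch '[{"delta_pos":[-0.003,-0.001,0.015],"rotation":[0,0,0],"gripper":1},{"delta_pos":[0,0,0.02],"rotation":[0,0,0],"gripper":1},{"delta_pos":[0.007,0.0025,0],"rotation":[0,0,0],"gripper":1},{"delta_pos":[0.007,0.0025,0],"rotation":[0,0,0],"gripper":1},{"delta_pos":[0,0,0],"rotation":[0,0,0],"gripper":1},{"delta_pos":[0,0,-0.005],"rotation":[0,0,0],"gripper":1},{"delta_pos":[0,0,-0.005],"rotation":[0,0,0],"gripper":1},{"delta_pos":[0,0,0],"rotation":[0,0,0],"gripper":1}]'
python3 -m inch '[{"delta_pos":[0,0,-0.005],"rotation":[0,0,0],"gripper":1},{"delta_pos":[0,0,-0.005],"rotation":[0,0,0],"gripper":1},{"delta_pos":[0,0,0],"rotation":[0,0,0],"gripper":1}]'
python3 -m inch '[{"delta_pos":[0,0,-0.004],"rotation":[0,0,0],"gripper":1},{"delta_pos":[0,0,-0.004],"rotation":[0,0,0],"gripper":1},{"delta_pos":[0,0,0],"rotation":[0,0,0],"gripper":1},{"delta_pos":[0,0,0],"rotation":[0,0,0],"gripper":1}]'
```

```text
time_s: 10.92
eef_pos: [0.5575, 0.1135, 0.1636]
eef_rot: [-3.138, -0.001, 1.91]
wrist_force: [-0.7, -0.9, -0.0]
opening: 0.0003
gripper_force: 0.0
time_s: 11.17
eef_pos: [0.5579, 0.1135, 0.1544]
eef_rot: [-3.139, -0.0, 1.91]
wrist_force: [-0.3, 0.4, -0.3]
opening: 0.0002
gripper_force: 0.0
time_s: 11.5
eef_pos: [0.5588, 0.1137, 0.1478]
eef_rot: [-3.141, -0.0, 1.91]
wrist_force: [0.2, 0.2, 1.2]
opening: 0.0
gripper_force: 0.0
```

```bash
python3 -m inch '[{"delta_pos":[0,0,-0.003],"rotation":[0,0,0],"gripper":1},{"delta_pos":[0,0,-0.002],"rotation":[0,0,0],"gripper":1},{"delta_pos":[0,0,-0.002],"rotation":[0,0,0],"gripper":1},{"delta_pos":[0,0,0],"rotation":[0,0,0],"gripper":1},{"delta_pos":[0,0,0],"rotation":[0,0,0],"gripper":1}]'
```

```text
time_s: 11.92
eef_pos: [0.5597, 0.1139, 0.1447]
eef_rot: [3.137, 0.001, 1.91]
wrist_force: [-5.3, -0.4, 21.9]
opening: 0.0
gripper_force: 11.1
```

At the stop: bar top about 0.072 and a 22 N reaction. I'll retreat upward and check.

```bash
python3 -m inch '[{"delta_pos":[0,0,0.015],"rotation":[0,0,0],"gripper":1},{"delta_pos":[0,0,0.03],"rotation":[0,0,0],"gripper":1},{"delta_pos":[0,0,0.03],"rotation":[0,0,0],"gripper":1},{"delta_pos":[0,0,0.03],"rotation":[0,0,0],"gripper":1},{"delta_pos":[0,0,0.03],"rotation":[0,0,0],"gripper":1},{"delta_pos":[0,-0.02,0.02],"rotation":[0,0,0],"gripper":1},{"delta_pos":[0,0,0],"rotation":[0,0,0],"gripper":1},{"delta_pos":[0,0,0],"rotation":[0,0,0],"gripper":1}]'
python3 - <<'E'
from h import *
cap('wrist','w5');cap('side','s5')
a=cv2.imread('pics/w5.png'); a=cv2.resize(a,(400,300));b=cv2.imread('pics/s5.png')[200:335,170:350];b=cv2.resize(b,(400,300),interpolation=cv2.INTER_CUBIC)
cv2.imwrite('pics/c5.png',np.hstack([a,b]))
X,Y=.4746,.0832
print([[round(float((q-o)*k),0) for q,o,k in zip(proj('s5',[X+.943*.09*np.sin(p),Y+.334*.09*np.sin(p),.036+.09*np.cos(p)]),(170,200),(400/180,400/180))] for p in(1.0,1.1,1.25)])
E
```

```text
time_s: 12.58
eef_pos: [0.5595, 0.0933, 0.2973]
eef_rot: [3.138, 0.0, 1.909]
wrist_force: [-0.4, 0.4, 0.1]
opening: -0.0
gripper_force: 0.0
[[241.0, 85.0], [244.0, 90.0], [248.0, 100.0]]
```

View pics/c5.png

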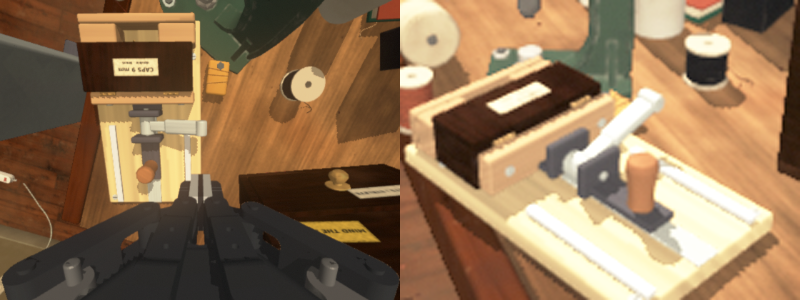

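The lever tip is at local (250,100), which matches the prediction of (248,100) at the stop. The jaw and box are flush, so I'll hand it in.

```bash
python3 -c "
from workcell import arm
print(arm.job_done())"
```

```text
the job is handed in; nothing more can be done
None
```

The moving jaw holds the box square against the fixed jaw and the cam lever is down at its stop. I handed the job in at about 12.7 s; hand-in returned no verdict, so this rests on the final camera views, which also showed nothing else on the bench visibly moved.

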